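# Find the rattling parts tin and hold it out

## Task

One of the three sealed parts tins in the plywood rack has a part loose inside: lift them one at a time, shake each lengthwise to and fro, and put the silent ones back in their own bays, lid up, until you find the one that rattles. Hold that tin out level over the middle of the grey tray, about 15 cm above the bench, and finish there still holding it: do not set it down. Leave everything else on the bench where it is.

Things in the scene. Friction and masses are not known exactly. Their poses are not given: they have to be found in the camera images.
- bay_left (a point): Left bay (towards +y) of a low plywood rack: centre of the tin standing there at the start (to 5 mm), 32.5 mm above the bench; it stays with the rack when the tin is away. Axes: x along the tin, y across it, z up. The three tins look alike: bare metal, 110 mm long, 58 mm wide, 45 mm high, lid up, shut for good, 0.34 to 0.6 kg; length along this x (to 0.03 rad).
- bay_middle (a point): Middle bay of the rack: the same for its tin. In exactly one of the three tins a 250 g part is loose: it slides 70 mm along the tin's length and knocks at each end. It slides when the tin is tipped end-down by over 0.1 rad or jerked lengthwise at over 1 m/s2; with the tin level it stays where it stopped, so the balance point shifts (0.17 N m from end to end).
- bay_right (a point): Right bay (towards -y): the same for its tin. In the other two tins an equal part is fixed at the middle; weight tells nothing, it differs from tin to tin. Bays are 135 mm apart.
- rack: The plywood rack, fixed: a board 150 mm (x) by 420 mm (y), 10 mm thick, on which the tins stand 77 mm apart, with thin ribs reaching 22 mm above the bench midway between the tins and at both ends. Origin: centre of its underside; axes as the bays'.
- tray_mid (a point): Shallow grey hand-over tray on the far side of the bench, fixed, empty, 110 mm (x) by 170 mm (y), 28 mm high: this point is the centre of its mouth, 28 mm above the bench; z is up.
- screwdriver: bystander: screwdriver 170 mm long lying beside the tray; leave alone
- spool: bystander: solder spool, 54 mm across, 40 mm high, on the other side of the tray; origin under its centre; leave alone
- flux_jar: bystander: amber jar, 44 mm across, 50 mm high, off the right end of the rack; leave alone
- meter: bystander: black multimeter 150 x 78 x 43 mm lying on the bench at the left; leave alone
- brush: bystander: brush 150 mm long lying at the far left; leave alone
- transformer: bystander: small transformer 60 x 50 x 44 mm at the far right; leave alone
- mug: bystander: white mug, 80 mm across, 90 mm high, at the left; leave alone

How it is judged:
By the outcome, as a careful person would: the job done as asked, in the order asked, and still so for the second after the job is handed in, while the arm keeps its last pose, push and grip.
It also fails if it takes over 72 s, if anything falls off the work surface, if the arm or the gripper's body presses on something with over 40 N, if the wrist force passes 120 N, or if a joint passes its speed limit or range.

## Robot

A 6-joint arm with a two-finger parallel gripper is mounted at the origin on the work surface. World frame = base frame: x ahead of the robot, y to its left, z up, the work surface at z = 0. Lengths are in mm, angles in rad, forces in N, time in s.
With the tool pointing down it reaches from about 350 to 775 mm from the base axis. Payload 7.3 kg.
Tool frame: the origin (TCP) lies at the very end of the fingers, on their centre line; the grasp point (between the pads) lies 19 mm behind it (bot.grip_point_offset is the distance from the TCP to the grasp point, in mm); z points along the fingers, y is the line along which they close (so a half turn about z gives the same grasp; the last joint's range is limited). The gripper opens to 92 mm and grips with 3 to 60 N. Pads are 19 mm wide; open, the fingers measure 130 mm over their backs; the gripper's body (75 mm by 190 mm) begins 47 mm behind the grasp point.
Start: joints at [-0.146, 0.342, 1.524, -0, 1.275, -0.146], TCP at [525.022, 0.019, 188.041] pointing down, gripper open.
Joint ranges: [-2.53, 2.53], [-0.77, 2.02], [0.04, 2.7], [-1, 4.14], [0.28, 2.66], [-3.11, 3.11]. Speed limits (rad/s): [2.57, 2.57, 3.14, 3.14, 3.14, 3.14].

## Interface

Orientations are given as [roll, pitch, yaw] about the fixed x, y, z axes, in that order (R = Rz(yaw) Ry(pitch) Rx(roll)).
In Python, from plant import bot gives the robot as it stands. The module is installed in compiled form; this text tells all that it offers.
- The arm moves only by the shell command python3 -m jog 'ROWS' [OPENING]. ROWS is JSON, a list of rows, each a list of 6 numbers: the shift along the tool's x, y, z in mm, then the turn, a rotation vector about the tool's x, y, z in rad. In form: [[dx, dy, dz, rx, ry, rz], ...]. A call has 1 to 12 rows; each row shifts and turns the commanded pose from where the row before left it, along the tool's axes as they then stand; what a row does not reach is not made up. A row lasts 1/10 s, in which the tool goes at most 50 mm and 8.59 degrees, less where a joint would pass 70% of its speed; a pose out of reach is approached as far as the arm can. A call with a gripper value outside its range is refused whole. OPENING is the opening in per cent of the stroke, from 0 (shut) to 100 (fully open), set as the call begins (- or left out, the last holds). The fingers move at their own pace and stop on an object; the grip force is fixed at half the most. Time passes only in rows, so rows that do not move let the fingers close. It gives the time, the measured TCP pose, the force, the opening and the grip force at its end, in the units of the state.
- bot.get_obs(): the state, without advancing time (a new reading comes with each control period).
- bot.capture(name): name is "scene" or "side" or "wrist"; returns the picture (480x640x3 uint8, red, green, blue); there is no depth.
- bot.camera_model(name): a dict with "fx", "fy", "cx", "cy" (pixels), "dist_coeffs" ([k1, k2, p1, p2, k3] as OpenCV has them; the pictures are not rectified), "position" and "orientation" of the camera in the world; the wrist camera has in their place "T_tool_cam" (4x4, takes a point from camera to tool coordinates, whose origin is the TCP and whose axes are the flange's). Camera axes: x right, y down, z forward; pixel columns grow to the right and rows downward; lengths in mm; the calibration is good to about 2 mm. A picture is of the moment at which its call begins: read the wrist's pose just before it. camera_model takes no time and is no camera call.
- bot.close_job(): hands the job in; it is judged then, once.
Trained networks look in the newest picture that a camera, given by its name, has taken for a name from the list of things; names that differ only in an ending like _2 or _b are one class to them, and where a whole thing is asked for, a point or a joint stands for the part that bears it (a point fixed in the world has none). Each returns a list of dicts, best first, with "p" (0 to 1); they miss things now and then, are a little off and sometimes report something else, mostly with a low value. They report only what shows in the picture. A call takes as long as a camera call.
- bot.outline_of(target, camera): "mask" (480x640 bool, what is visible of it) and "pixel" ([column, row] in pixels, amid what is visible of it).
The state is a dict: "time": time; "joint_positions": joint angles; "dq": joint speeds; "tau": joint torques, N m; "tool_pos": TCP position; "tcp_rot": TCP orientation; "contact_force": force on the tool from outside, world axes, zero at the start; "moment": the same for the moment, N m; "grip_width": finger opening in mm; "finger_force": force on a finger pad.
Only numpy, scipy, OpenCV 4.12 (cv2) and the standard library are available. Lean on these libraries where they do the work, as an engineer would, in place of code of your own. Each camera call takes 0.05 s, during which the arm holds its last target. There are 200 camera calls.

## Working session

There is one attempt and no reset: what is moved stays moved. The work goes in short steps, Python scripts to look and compute and a shell command to move; the robot and the scene stay as the last step left them, time stands still between calls to the robot, and variables do not carry over. Pictures are saved under pics/ and viewed, at most 10 in all, crops included, and the job is handed in when it is done.

```bash
mkdir -p pics; cat > h.py <<'E'
import numpy as np, cv2
from scipy.spatial.transform import Rotation as R
from plant import bot
def cam(n):
    m=bot.camera_model(n); K=np.array([[m['fx'],0,m['cx']],[0,m['fy'],m['cy']],[0,0,1.]]); D=np.array(m['dist_coeffs'],float)
    if 'T_tool_cam' in m:
        o=bot.get_obs(); T=np.eye(4); T[:3,:3]=R.from_euler('xyz',o['tcp_rot']).as_matrix(); T[:3,3]=o['tool_pos']
        T=T@np.array(m['T_tool_cam'])
    else:
        T=np.eye(4); q=np.array(m['orientation'],float)
        T[:3,:3]=q if q.shape==(3,3) else R.from_euler('xyz',q).as_matrix() if q.size==3 else R.from_quat(q).as_matrix()
        T[:3,3]=m['position']
    return K,D,T
def toz(n,px,z,C=None):
    K,D,T=C or cam(n)
    p=cv2.undistortPoints(np.array(px,float).reshape(-1,1,2),K,D).reshape(-1,2)
    d=np.c_[p,np.ones(len(p))]@T[:3,:3].T
    return T[:3,3]+d*((z-T[2,3])/d[:,2])[:,None]
def save(n,im): cv2.imwrite('pics/'+n+'.png',im[:,:,::-1])
E
python3 - <<'E'
from h import *
print(bot.get_obs()); 
for n in ('scene','side','wrist'):
    print(bot.camera_model(n)); C=cam(n); save(n+'0',bot.capture(n))
    for t in ('bay_left','bay_middle','bay_right','rack','tray_mid'):
        for d in bot.outline_of(t,n)[:4]:
            c=max(cv2.findContours(d['mask'].astype('uint8'),0,2)[0],key=cv2.contourArea)
            print(n,t,round(d['p'],2),d['pixel'],cv2.minAreaRect(c),toz(n,[d['pixel']],{'rack':10,'tray_mid':14}.get(t,50),C).round())
ims=[cv2.imread(f'pics/{n}0.png') for n in ('scene','side','wrist')]
E
```

```text
{'time': 0.0, 'joint_positions': array([-1.45991115e-01,  3.42708914e-01,  1.52503738e+00,  1.74547285e-05,
        1.27538562e+00, -1.46018991e-01]), 'dq': array([ 1.58240169e-04,  8.08043976e-04, -7.51412386e-04, -4.36818095e-04,
       -6.73244801e-04, -5.12005722e-05]), 'tau': array([ 7.61924657e-04, -4.31245601e+01, -2.44219762e+01,  7.17750052e-02,
        5.59406646e-02, -1.04314388e-04]), 'tool_pos': array([5.24528880e+02, 1.02217047e-01, 1.87345068e+02]), 'tcp_rot': array([-3.14007220e+00, -2.40476447e-04,  1.57081892e+00]), 'contact_force': array([-0.44913306, -0.01419988,  0.80476794]), 'moment': array([0.04796247, 0.00673767, 0.01825699]), 'finger_force': 0.0, 'grip_width': 91.52425425975366}
{'fx': 624.9768569361885, 'fy': 624.9768569361885, 'cx': 325.57320076583034, 'cy': 252.74336511166328, 'dist_coeffs': array([-0.1853496,  0.       ,  0.       ,  0.       ,  0.       ]), 'position': array([1264.39563827,  931.10909783,  799.67831362]), 'orientation': array([-2.14780738, -0.01164955,  2.485146  ])}
scene bay_left 0.89 [340.6, 266.5] ((332.51654052734375, 253.800506591
[... 2919 characters left out ...]
  0.00000000e+00,
         1.00000000e+00]])}
wrist bay_left 0.98 [298.9, 160.2] ((296.5601501464844, 161.69198608398438), (162.24591064453125, 281.0626220703125), 1.0416266918182373) [[503.  53.  50.]]
wrist bay_middle 0.97 [298.9, 161.4] ((294.31024169921875, 162.07220458984375), (163.35775756835938, 281.8623962402344), 1.7899105548858643) [[503.  52.  50.]]
wrist bay_right 0.67 [299.1, 162.8] ((299.0, 160.5), (281.0, 162.0), 90.0) [[503.  51.  50.]]
wrist rack 0.79 [297.7, 162.9] ((299.0, 160.5), (281.0, 160.0), 90.0) [[499.  49.  10.]]
wrist tray_mid 0.74 [492.1, 138.7] ((490.346923828125, 142.47845458984375), (127.73280334472656, 188.7216339111328), 1.888188362121582) [[695.  72.  14.]]
```

View pics/scene0.png

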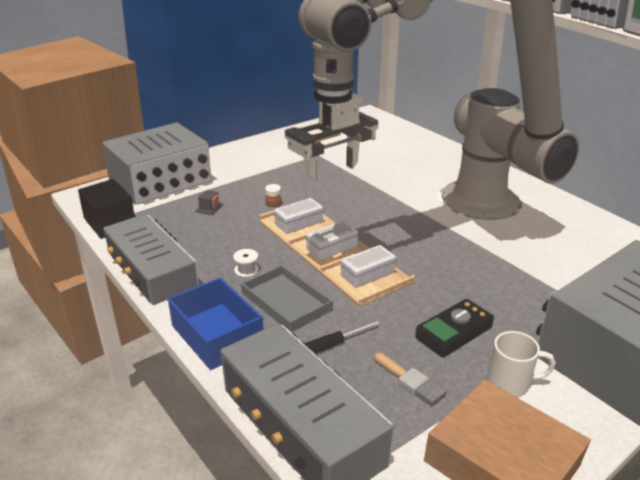

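View pics/wrist0.png

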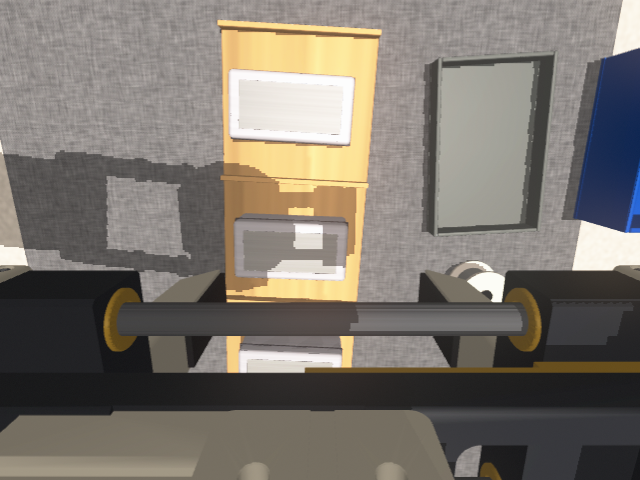

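The wrist view shows the left tin's top (corners about (231,70),(354,77),(350,145),(230,137)), the middle tin's top (236,217)-(347,280), and the right tin half hidden behind the gripper. The tray is at (490,142). The scene view agrees on the order.

```bash
python3 - <<'E'
from h import *
C=cam('wrist')
print('L',toz('wrist',[(231,70),(354,77),(350,145),(230,137)],55,C).round(1))
print('M',toz('wrist',[(236,217),(347,219),(346,280),(235,276)],55,C).round(1))
print('rackcorn',toz('wrist',[(219,25),(380,32)],22,C).round(1))
print('tray',toz('wrist',[(438,60),(554,53),(539,230),(428,235)],28,C).round(1))
im=bot.capture('side')
for t in('flux_jar','spool','screwdriver','mug','meter'):
    for d in bot.outline_of(t,'side')[:1]: print(t,d['p'],toz('side',[d['pixel']],20).round())
E
python3 -m jog '[[0,0,0,0,0,-0.15],[0,0,0,0,0,-0.15],[0,0,0,0,0,-0.15],[0,0,0,0,0,-0.15],[0,0,0,0,0,-0.15],[0,0,0,0,0,-0.15],[0,0,0,0,0,-0.15],[0,0,0,0,0,-0.15],[0,0,0,0,0,-0.15],[0,0,0,0,0,-0.15],[0,0,0,0,0,-0.07]]' 85
```

```text
L [[446.7 128.3  55. ]
 [551.6 122.7  55. ]
 [549.2  66.4  55. ]
 [442.3  73.4  55. ]]
M [[443.1   0.9  55. ]
 [547.6  -1.2  55. ]
 [547.7 -62.5  55. ]
 [438.5 -58.2  55. ]]
rackcorn [[430.5 172.2  22. ]
 [577.3 166.3  22. ]]
tray [[630.4 141.6  28. ]
 [735.8 147.4  28. ]
 [747.4 -18.5  28. ]
 [633.5 -23.7  28. ]]
flux_jar 0.86 [[ 473. -310.   20.]]
spool 0.76 [[696. -78.  20.]]
mug 0.74 [[511. 545.  20.]]
meter 0.51 [[688.  57.  20.]]
time: 2.3
tool_pos: [525.0, 0.0, 188.0]
tcp_rot: [-3.142, 0.0, -3.137]
contact_force: [0.1, -0.0, 0.2]
grip_width: 78.1
finger_force: 0.0
```

```bash
python3 - <<'E'
from h import *
C=cam('wrist'); save('w1',bot.capture('wrist'))
E
```

```text
(no output)
```

View pics/w1.png

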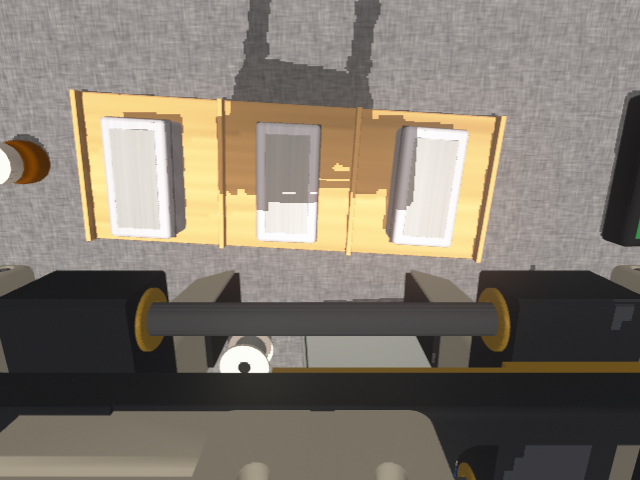

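Seen from near, all three tins show: right (104–175, 118–237), middle (257–319, 123–241), left (393–467, 127–245). The rack corners are at (71,91), (504,117), (480,262), (89,241).

```bash
python3 - <<'E'
from h import *
C=cam('wrist')
for n,p in dict(R=[(104,118),(168,120),(175,237),(112,236)],M=[(258,123),(319,124),(317,241),(257,240)],L=[(410,127),(467,130),(451,245),(394,242)]).items():
    q=toz('wrist',p,54,C)[:,:2]; print(n,q.round(1).tolist(),q.mean(0).round(1))
q=toz('wrist',[(71,91),(504,117),(480,262),(89,241)],20,C)[:,:2]
print(q.round(1).tolist(),q.mean(0)); 
d=(q[1]-q[0]+q[2]-q[3])/2;print(np.linalg.norm(d),'yaw',np.arctan2(-d[0],d[1])); u=d/np.linalg.norm(d)
for k in(-135,0,135): print(q.mean(0)+u*k)
E
```

```text
R [[434.8, -193.5], [436.2, -137.2], [542.9, -141.7], [542.2, -201.9]] [ 489.1 -168.6]
M [[438.4, -57.9], [439.0, -4.0], [546.3, -5.6], [545.5, -63.2]] [492.3 -32.7]
L [[441.1, 76.7], [443.4, 127.6], [549.6, 123.6], [546.9, 68.5]] [495.2  99.1]
[[408.2, -241.1], [429.7, 175.5], [578.1, 169.6], [556.7, -247.7]] [493.19528412 -35.94549348]
417.5328897561898 yaw -0.05145160336873634
[ 486.2523819  -170.76684234]
[493.19528412 -35.94549348]
[500.13818634  98.87585538]
```

```bash
python3 -m jog '[[11,-12,20,0,0,0],[11,-11,20,0,0,0],[10,-11,20,0,0,0],[0,0,20,0,0,0.05],[0,0,15,0,0,0],[0,0,0,0,0,0],[0,0,0,0,0,0]]'
python3 - <<'E'
from h import *
C=cam('wrist'); save('w2',bot.capture('wrist'))
E
```

```text
time: 3.05
tool_pos: [493.2, -34.0, 93.4]
tcp_rot: [-3.142, 0.0, 3.09]
contact_force: [0.8, -0.3, 0.2]
grip_width: 78.0
finger_force: 0.0
```

View pics/w2.png

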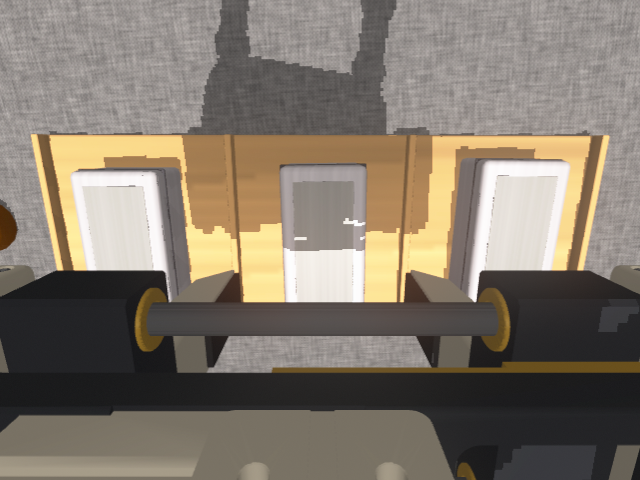

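The middle tin (282–366, centre 324) sits centred and square between the fingers, so I descend and grip.

```bash
python3 -m jog '[[0,0,20,0,0,0],[0,0,20,0,0,0],[0,0,18,0,0,0],[0,0,10,0,0,0],[0,0,0,0,0,0],[0,0,0,0,0,0]]'
python3 -m jog '[[0,0,0,0,0,0],[0,0,0,0,0,0],[0,0,0,0,0,0],[0,0,0,0,0,0],[0,0,0,0,0,0],[0,0,0,0,0,0]]' 0
```

```text
time: 3.7
tool_pos: [493.7, -34.1, 25.8]
tcp_rot: [-3.141, 0.001, 3.091]
contact_force: [-0.2, 0.4, -0.3]
grip_width: 78.2
finger_force: 0.0
time: 4.3
tool_pos: [493.0, -34.0, 25.1]
tcp_rot: [-3.142, 0.0, 3.091]
contact_force: [-0.2, -0.7, -0.7]
grip_width: 34.7
finger_force: 0.0
```

```bash
python3 - <<'E'
from h import *
save('s3',bot.capture('side')[220:400,200:440].repeat(3,0).repeat(3,1))
o=bot.get_obs();print(o['grip_width'],o['finger_force'],o['tool_pos'])
E
```

```text
30.546598011231705 0.0 [493.02103073 -33.9669895   25.04647809]
```

View pics/s3.png

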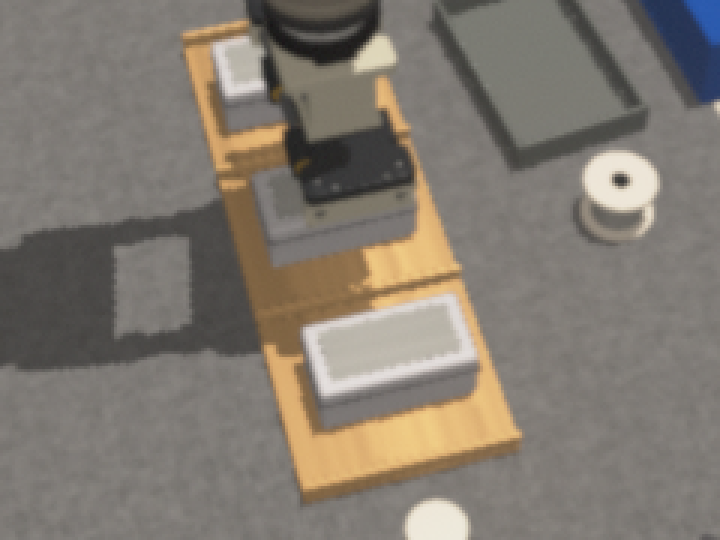

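```bash
python3 - <<'E'
from h import *
save('w4',bot.capture('wrist'))
o=bot.get_obs();print(o['grip_width'],o['finger_force'],o['contact_force'],o['joint_positions'])
E
```

```text
26.408160846480055 0.0 [ 0.04576837 -0.07068537 -0.12097171] [-2.24000521e-01  4.87255953e-01  1.81583391e+00  2.79137744e-05
  8.38415659e-01 -1.74399322e+00]
```

View pics/w4.png

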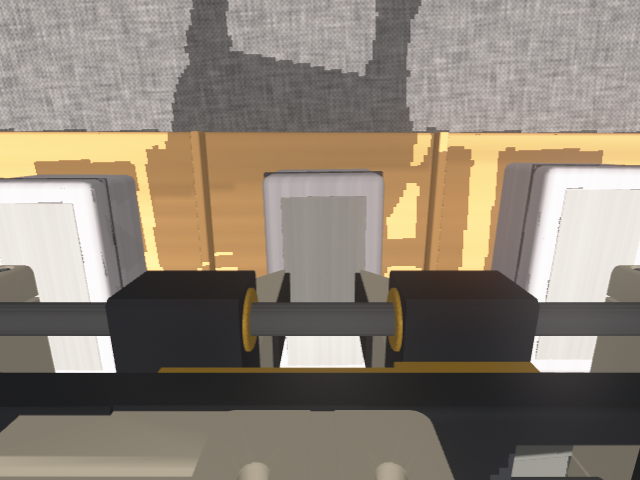

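The fingers overlap the tin's top at (258–290, 275) and (358–385, 275) without touching it. They end higher than the nominal TCP, so I check this against the first scene picture, projecting the nominal tips.

```bash
python3 - <<'E'
from h import *
K,D,T=cam('scene')
def pr(P):
    Q=np.linalg.inv(T); return cv2.projectPoints(np.array(P,float),cv2.Rodrigues(Q[:3,:3])[0],Q[:3,3],K,D)[0].reshape(-1,2).round(1)
print(pr([(571,0,188),(479,0,188),(571,0,233),(479,0,233)]))
im=cv2.imread('pics/scene0.png')[110:230,260:420]
im=cv2.resize(im,None,fx=5,fy=5,interpolation=cv2.INTER_CUBIC)
for u,v in pr([(571,0,188),(479,0,188)]): cv2.circle(im,(int((u-260)*5),int((v-110)*5)),4,(0,0,255),-1)
for u,v in pr([(571,0,233),(479,0,233)]): cv2.circle(im,(int((u-260)*5),int((v-110)*5)),4,(0,255,0),-1)
cv2.imwrite('pics/c5.png',im); o=bot.get_obs(); print(o['tool_pos'],o['grip_width'],bot.grip_point_offset)
E
```

```text
[[313.1 195. ]
 [347.1 183.3]
 [313.1 175.7]
 [347.7 164.5]]
[493.00825868 -33.9537679   25.03671523] 26.408160846480055 18.8
```

View pics/c5.png

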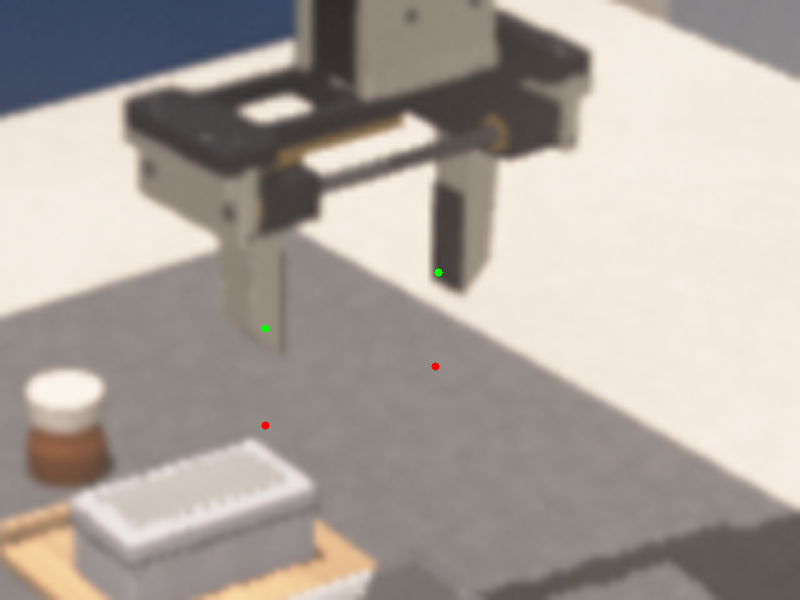

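The real fingertips sit about 36 mm above where the reported TCP says. In world terms the tips are now just above the tin's lid. I open, go about 37 mm lower while watching the force, and grip again.

```bash
python3 -m jog '[[0,0,0,0,0,0],[0,0,0,0,0,0],[0,0,0,0,0,0],[0,0,0,0,0,0],[0,0,0,0,0,0],[0,0,0,0,0,0],[0,0,0,0,0,0],[0,0,0,0,0,0]]' 85
python3 -m jog '[[0,0,5,0,0,0],[0,0,8,0,0,0],[0,0,8,0,0,0],[0,0,8,0,0,0],[0,0,5,0,0,0],[0,0,2,0,0,0],[0,0,0,0,0,0]]'
python3 -m jog '[[0,0,0,0,0,0],[0,0,0,0,0,0],[0,0,0,0,0,0],[0,0,0,0,0,0],[0,0,0,0,0,0]]' 0
```

```text
time: 5.2
tool_pos: [493.0, -34.0, 25.0]
tcp_rot: [-3.142, 0.0, 3.091]
contact_force: [-0.0, 0.2, 0.3]
grip_width: 77.6
finger_force: 0.0
time: 5.9
tool_pos: [492.8, -33.9, -11.3]
tcp_rot: [3.141, -0.001, 3.091]
contact_force: [-1.1, 0.1, -0.2]
grip_width: 78.2
finger_force: 0.0
time: 6.4
tool_pos: [493.3, -33.9, -10.7]
tcp_rot: [-3.142, 0.001, 3.091]
contact_force: [-0.2, 1.6, 2.1]
grip_width: 57.8
finger_force: 30.0
```

```bash
cat > m.py <<'E'
from h import *
a=[]
for i in range(4):
    bot.capture('side'); o=bot.get_obs(); a.append(np.r_[o['contact_force'],o['moment']*1000])
print('F',np.mean(a,0)[:3].round(2),'M mNm',np.mean(a,0)[3:].round(),'sd',np.std(a,0)[3:].round(),'w',o['grip_width'].round(1),'f',o['finger_force'],'t',o['time'])
E
python3 -m jog '[[0,0,-5,0,0,0],[0,0,-12,0,0,0],[0,0,-18,0,0,0],[0,0,-18,0,0,0],[0,0,-12,0,0,0],[0,0,-5,0,0,0],[0,0,0,0,0,0],[0,0,0,0,0,0]]'; python3 m.py
python3 -m jog '[[12,0,0,0,0,0],[24,0,0,0,0,0],[-24,0,0,0,0,0],[-24,0,0,0,0,0],[24,0,0,0,0,0],[24,0,0,0,0,0],[-24,0,0,0,0,0],[-12,0,0,0,0,0],[0,0,0,0,0,0],[0,0,0,0,0,0]]'; python3 m.py
```

```text
time: 7.2
tool_pos: [492.5, -33.9, 58.7]
tcp_rot: [3.141, -0.001, 3.091]
contact_force: [-1.0, -0.5, -5.2]
grip_width: 57.2
finger_force: 30.0
time: 8.4
tool_pos: [492.4, -33.8, 58.6]
tcp_rot: [3.141, -0.001, 3.091]
contact_force: [-1.0, -0.0, -4.4]
grip_width: 57.9
finger_force: 30.0Traceback (most recent call last):
  File "m.py", line 5, in <module>
    print('F',np.mean(a,0)[:3].round(2),'M mNm',np.mean(a,0)[3:].round(),'sd',np.std(a,0)[3:].round(),'w',o['grip_width'].round(1),'f',o['finger_force'],'t',o['time'])
                                                                                                          ^^^^^^^^^^^^^^^^^^^^^
AttributeError: 'float' object has no attribute 'round'
Traceback (most recent call last):
  File "m.py", line 5, in <module>
    print('F',np.mean(a,0)[:3].round(2),'M mNm',np.mean(a,0)[3:].round(),'sd',np.std(a,0)[3:].round(),'w',o['grip_width'].round(1),'f',o['finger_force'],'t',o['time'])
                                                                                                          ^^^^^^^^^^^^^^^^^^^^^
AttributeError: 'float' object has no attribute 'round'
```

```bash
sed -i "s/o\['grip_width'\].round(1)/round(float(o['grip_width']),1)/" m.py; python3 m.py
python3 -m jog '[[0,0,0,0,0.13,0],[0,0,0,0,0.13,0],[0,0,0,0,0,0],[0,0,0,0,0,0],[0,0,0,0,0,0],[0,0,0,0,0,0],[0,0,0,0,-0.13,0],[0,0,0,0,-0.13,0],[0,0,0,0,0,0],[0,0,0,0,0,0]]'; python3 m.py
python3 -m jog '[[0,0,0,0,-0.13,0],[0,0,0,0,-0.13,0],[0,0,0,0,0,0],[0,0,0,0,0,0],[0,0,0,0,0,0],[0,0,0,0,0,0],[0,0,0,0,0.13,0],[0,0,0,0,0.13,0],[0,0,0,0,0,0],[0,0,0,0,0,0]]'; python3 m.py
```

```text
F [-0.15 -0.03 -5.06] M mNm [ 123. -110.   16.] sd [34. 20. 26.] w 58.1 f 29.992586374282837 t 8.8
time: 9.8
tool_pos: [492.6, -34.1, 60.3]
tcp_rot: [-3.141, -0.0, 3.09]
contact_force: [-0.2, -0.9, -4.1]
grip_width: 57.7
finger_force: 30.0
F [ 0.14  0.07 -4.49] M mNm [142. -15.  19.] sd [58. 35. 28.] w 57.7 f 29.994733035564423 t 10.0
time: 11.0
tool_pos: [494.2, -33.9, 58.5]
tcp_rot: [3.142, 0.002, 3.091]
contact_force: [-1.1, 0.4, -4.7]
grip_width: 57.8
finger_force: 30.0
F [-0.5   0.27 -4.74] M mNm [134. -44.   3.] sd [ 8. 48. 56.] w 57.8 f 29.99593287706375 t 11.2
```

```bash
sed -i "s/range(4)/range(8)/" m.py; python3 m.py
python3 -m jog '[[0,0,0,0,0.14,0],[0,0,0,0,0.14,0],[0,0,0,0,0,0],[0,0,0,0,0,0],[0,0,0,0,0,0],[0,0,0,0,0,0],[0,0,0,0,-0.14,0],[0,0,0,0,-0.14,0],[0,0,0,0,0,0],[0,0,0,0,0,0]]'; python3 m.py
```

```text
F [-0.07 -0.22 -4.52] M mNm [103. -58.  -7.] sd [36. 23. 17.] w 57.9 f 29.996059834957123 t 11.6
time: 12.6
tool_pos: [492.2, -34.0, 60.4]
tcp_rot: [-3.141, -0.0, 3.09]
contact_force: [0.7, 0.2, -3.1]
grip_width: 57.8
finger_force: 30.0
F [ 0.25  0.17 -4.76] M mNm [112. -43.   1.] sd [18. 10. 19.] w 57.9 f 29.996801912784576 t 13.0
```

The middle tin's moment does not change with the tilt, so it is silent. I put it back and go to the left one.

```bash
python3 -m jog '[[0,0,10,0,0,0],[0,0,18,0,0,0],[0,0,18,0,0,0],[0,0,12,0,0,0],[0,0,6,0,0,0],[0,0,4,0,0,0],[0,0,2,0,0,0],[0,0,0,0,0,0],[0,0,0,0,0,0]]'; python3 -m jog '[[0,0,0,0,0,0],[0,0,0,0,0,0],[0,0,0,0,0,0],[0,0,0,0,0,0]]' 85
python3 -m jog '[[0,0,-10,0,0,0],[0,0,-25,0,0,0],[0,0,-25,0,0,0],[0,0,-20,0,0,0],[0,15,0,0,0,0],[0,30,0,0,0,0],[0,40,0,0,0,0],[0,30,0,0,0,0],[0,20,0,0,0,0],[0,0,0,0,0,0],[0,0,0,0,0,0]]'
python3 - <<'E'
from h import *
C=cam('wrist'); save('w6',bot.capture('wrist'))
E
```

```text
time: 13.9
tool_pos: [493.5, -34.0, -10.5]
tcp_rot: [-3.141, 0.001, 3.091]
contact_force: [-0.5, -0.2, -5.2]
grip_width: 57.8
finger_force: 30.0
time: 14.3
tool_pos: [493.3, -34.0, -10.7]
tcp_rot: [-3.141, 0.001, 3.091]
contact_force: [-0.0, -0.2, -0.3]
grip_width: 77.9
finger_force: 0.0
time: 15.4
tool_pos: [499.9, 100.8, 69.5]
tcp_rot: [-3.141, 0.001, 3.092]
contact_force: [0.0, -0.4, -0.0]
grip_width: 77.7
finger_force: 0.0
```

View pics/w6.png

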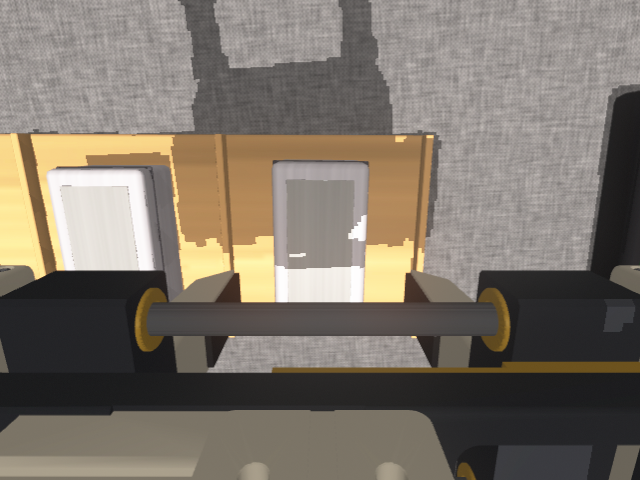

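The left tin (273–368, centre 321) is centred, and the middle tin stands in its bay (50–170). I grip, lift, shake and tilt the left one.

```bash
python3 -m jog '[[0,0,12,0,0,0],[0,0,22,0,0,0],[0,0,22,0,0,0],[0,0,14,0,0,0],[0,0,7,0,0,0],[0,0,3,0,0,0],[0,0,0,0,0,0]]'
python3 -m jog '[[0,0,0,0,0,0],[0,0,0,0,0,0],[0,0,0,0,0,0],[0,0,0,0,0,0],[0,0,0,0,0,0]]' 0
python3 -m jog '[[0,0,-5,0,0,0],[0,0,-12,0,0,0],[0,0,-18,0,0,0],[0,0,-18,0,0,0],[0,0,-12,0,0,0],[0,0,-5,0,0,0],[0,0,0,0,0,0],[0,0,0,0,0,0]]'; python3 m.py
python3 -m jog '[[12,0,0,0,0,0],[24,0,0,0,0,0],[-24,0,0,0,0,0],[-24,0,0,0,0,0],[24,0,0,0,0,0],[24,0,0,0,0,0],[-24,0,0,0,0,0],[-12,0,0,0,0,0],[0,0,0,0,0,0],[0,0,0,0,0,0]]'; python3 m.py
python3 -m jog '[[0,0,0,0,0.14,0],[0,0,0,0,0.14,0],[0,0,0,0,0,0],[0,0,0,0,0,0],[0,0,0,0,0,0],[0,0,0,0,0,0],[0,0,0,0,-0.14,0],[0,0,0,0,-0.14,0],[0,0,0,0,0,0],[0,0,0,0,0,0]]'; python3 m.py
python3 -m jog '[[0,0,0,0,-0.14,0],[0,0,0,0,-0.14,0],[0,0,0,0,0,0],[0,0,0,0,0,0],[0,0,0,0,0,0],[0,0,0,0,0,0],[0,0,0,0,0.14,0],[0,0,0,0,0.14,0],[0,0,0,0,0,0],[0,0,0,0,0,0]]'; python3 m.py
```

```text
time: 16.15
tool_pos: [499.9, 100.5, -11.1]
tcp_rot: [-3.142, -0.0, 3.09]
contact_force: [-0.0, -0.4, 0.4]
grip_width: 78.0
finger_force: 0.0
time: 16.65
tool_pos: [500.3, 100.7, -10.4]
tcp_rot: [-3.141, 0.001, 3.091]
contact_force: [-0.0, -2.2, 5.2]
grip_width: 57.7
finger_force: 30.0
time: 17.45
tool_pos: [499.3, 100.9, 58.5]
tcp_rot: [-3.142, -0.001, 3.091]
contact_force: [-0.1, -0.7, -6.4]
grip_width: 58.1
finger_force: 30.0
F [ 0.01  0.15 -5.33] M mNm [120. -58.  -0.] sd [22. 28. 32.] w 57.9 f 29.99382197856903 t 17.85
time: 18.85
tool_pos: [499.3, 100.8, 58.8]
tcp_rot: [-3.142, -0.001, 3.091]
contact_force: [-0.8, 0.0, -4.9]
grip_width: 57.6
finger_force: 30.0
F [ 0.02  0.04 -5.58] M mNm [127. -61.   3.] sd [20. 32. 30.] w 57.6 f 29.995562732219696 t 19.25
time: 20.25
tool_pos: [498.7, 101.1, 60.3]
tcp_rot: [3.142, -0.001, 3.091]
contact_force: [-0.2, -0.1, -5.4]
grip_width: 58.0
finger_force: 30.0
F [ 0.18 -0.22 -5.41] M mNm [118. -57.  -0.] sd [24. 25. 37.] w 58.0 f 29.99547690153122 t 20.65
time: 21.65
tool_pos: [501.2, 100.6, 58.5]
tcp_rot: [3.142, 0.002, 3.09]
contact_force: [-1.0, 0.3, -6.4]
grip_width: 58.0
finger_force: 30.0
F [-0.32  0.1  -5.29] M mNm [129. -41.  -2.] sd [15. 27. 21.] w 57.8 f 29.995544850826263 t 22.05
```

The left tin is silent too. I put it back and fetch the right one.

```bash
python3 -m jog '[[0,0,10,0,0,0],[0,0,18,0,0,0],[0,0,18,0,0,0],[0,0,12,0,0,0],[0,0,6,0,0,0],[0,0,4,0,0,0],[0,0,2,0,0,0],[0,0,0,0,0,0],[0,0,0,0,0,0]]'; python3 -m jog '[[0,0,0,0,0,0],[0,0,0,0,0,0],[0,0,0,0,0,0],[0,0,0,0,0,0]]' 85
python3 -m jog '[[0,0,-10,0,0,0],[0,0,-25,0,0,0],[0,0,-25,0,0,0],[0,0,-20,0,0,0],[0,-15,0,0,0,0],[0,-30,0,0,0,0],[0,-35,0,0,0,0],[0,-35,0,0,0,0],[0,-35,0,0,0,0],[0,-35,0,0,0,0],[0,-35,0,0,0,0],[0,-30,0,0,0,0]]'
python3 -m jog '[[0,-20,0,0,0,0],[0,0,0,0,0,0],[0,0,0,0,0,0]]'
python3 - <<'E'
from h import *
C=cam('wrist'); save('w7',bot.capture('wrist'))
E
```

```text
time: 22.95
tool_pos: [500.2, 100.9, -10.3]
tcp_rot: [3.142, 0.001, 3.091]
contact_force: [-1.3, -0.4, -1.0]
grip_width: 58.0
finger_force: 30.0
time: 23.35
tool_pos: [500.2, 100.9, -10.7]
tcp_rot: [3.141, 0.001, 3.091]
contact_force: [-0.2, 0.2, 0.9]
grip_width: 77.5
finger_force: 0.0
time: 24.55
tool_pos: [486.1, -151.2, 68.5]
tcp_rot: [3.142, -0.001, 3.09]
contact_force: [0.4, -0.3, 0.2]
grip_width: 78.1
finger_force: 0.0
time: 24.85
tool_pos: [485.4, -168.9, 68.5]
tcp_rot: [3.141, -0.001, 3.089]
contact_force: [0.3, -0.0, 1.1]
grip_width: 78.2
finger_force: 0.0
```

View pics/w7.png

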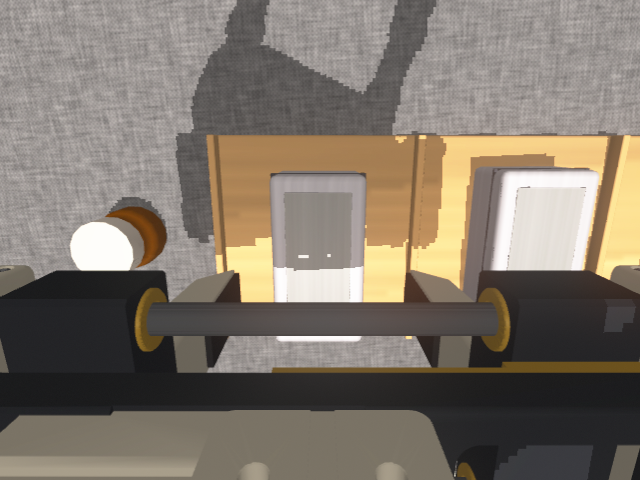

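The right tin (271–366, centre 319) is centred and the jar (70–165, 210–270) is well clear. I grip, lift, shake and tilt.

```bash
python3 -m jog '[[-3,-1,12,0,0,0],[0,0,22,0,0,0],[0,0,22,0,0,0],[0,0,14,0,0,0],[0,0,7,0,0,0],[0,0,3,0,0,0],[0,0,0,0,0,0]]'
python3 -m jog '[[0,0,0,0,0,0],[0,0,0,0,0,0],[0,0,0,0,0,0],[0,0,0,0,0,0],[0,0,0,0,0,0]]' 0
python3 -m jog '[[0,0,-5,0,0,0],[0,0,-12,0,0,0],[0,0,-18,0,0,0],[0,0,-18,0,0,0],[0,0,-12,0,0,0],[0,0,-5,0,0,0],[0,0,0,0,0,0],[0,0,0,0,0,0]]'; python3 m.py
python3 -m jog '[[12,0,0,0,0,0],[24,0,0,0,0,0],[-24,0,0,0,0,0],[-24,0,0,0,0,0],[24,0,0,0,0,0],[24,0,0,0,0,0],[-24,0,0,0,0,0],[-12,0,0,0,0,0],[0,0,0,0,0,0],[0,0,0,0,0,0]]'; python3 m.py
python3 -m jog '[[0,0,0,0,0.14,0],[0,0,0,0,0.14,0],[0,0,0,0,0,0],[0,0,0,0,0,0],[0,0,0,0,0,0],[0,0,0,0,0,0],[0,0,0,0,-0.14,0],[0,0,0,0,-0.14,0],[0,0,0,0,0,0],[0,0,0,0,0,0]]'; python3 m.py
python3 -m jog '[[0,0,0,0,-0.14,0],[0,0,0,0,-0.14,0],[0,0,0,0,0,0],[0,0,0,0,0,0],[0,0,0,0,0,0],[0,0,0,0,0,0],[0,0,0,0,0.14,0],[0,0,0,0,0.14,0],[0,0,0,0,0,0],[0,0,0,0,0,0]]'; python3 m.py
```

```text
time: 25.6
tool_pos: [489.2, -169.6, -11.2]
tcp_rot: [3.141, -0.0, 3.091]
contact_force: [0.2, -0.2, 0.7]
grip_width: 77.8
finger_force: 0.0
time: 26.1
tool_pos: [489.5, -170.4, -10.4]
tcp_rot: [-3.141, 0.001, 3.091]
contact_force: [-0.3, -1.1, 4.0]
grip_width: 58.1
finger_force: 30.0
time: 26.9
tool_pos: [488.6, -169.7, 58.5]
tcp_rot: [3.141, -0.001, 3.091]
contact_force: [-0.1, -0.6, -5.6]
grip_width: 57.8
finger_force: 30.0
F [-0.07 -0.2  -5.31] M mNm [119. -41.  -9.] sd [25. 21. 23.] w 57.7 f 29.99833256006241 t 27.3
time: 28.3
tool_pos: [488.6, -169.7, 58.8]
tcp_rot: [3.141, -0.001, 3.091]
contact_force: [-0.0, 0.1, -5.1]
grip_width: 57.9
finger_force: 30.0
F [-0.06 -0.22 -5.42] M mNm [129. -55.   4.] sd [30. 34. 28.] w 57.7 f 29.998077750205994 t 28.7
time: 29.7
tool_pos: [487.9, -170.1, 60.3]
tcp_rot: [-3.141, 0.001, 3.09]
contact_force: [-0.0, -0.2, -5.3]
grip_width: 57.5
finger_force: 30.0
F [-0.02 -0.1  -5.42] M mNm [100. -31. -19.] sd [28. 42. 32.] w 58.0 f 29.998116195201874 t 30.1
time: 31.1
tool_pos: [490.3, -169.6, 58.4]
tcp_rot: [3.141, 0.002, 3.092]
contact_force: [-1.1, 0.7, -5.1]
grip_width: 57.8
finger_force: 30.0
F [ 0.23 -0.05 -5.44] M mNm [119. -44.   2.] sd [17. 29. 29.] w 57.8 f 29.998058080673218 t 31.5
```

None shows a shift so far. Either the tins hang level in the grip while I tilt, or the shake was too short. I check how the tin sits in the gripper while tilted.

```bash
cat > e.py <<'E'
from h import *
im=bot.capture('wrist'); g=cv2.cvtColor(im,7)[60:262,300:340].mean(1)
o=bot.get_obs(); d=np.abs(np.diff(g)); k=np.argsort(-d)[:5]; print('edges rows',sorted(k+60),'rot',o['tcp_rot'].round(3))
for d in bot.outline_of('bay_right','wrist')[:2]:
    r=np.where(d['mask'][:,310:330].any(1))[0]; print(round(d['p'],2),r[[0,-1]] if len(r) else None,np.where(d['mask'][230])[0][[0,-1]] if d['mask'][230].any() else None)
E
python3 e.py
python3 -m jog '[[0,0,0,0,0.14,0],[0,0,0,0,0.14,0],[0,0,0,0,0.14,0],[0,0,0,0,0,0],[0,0,0,0,0,0],[0,0,0,0,0,0]]'; python3 e.py; python3 m.py
python3 -m jog '[[0,0,0,0,-0.14,0],[0,0,0,0,-0.14,0],[0,0,0,0,-0.14,0],[0,0,0,0,0,0],[0,0,0,0,0,0]]'; python3 m.py;python3 e.py
```

```text
edges rows [np.int64(128), np.int64(176), np.int64(177), np.int64(178), np.int64(208)] rot [-3.142e+00  1.000e-03  3.090e+00]
0.69 [129 173] [211 639]
time: 32.2
tool_pos: [488.8, -170.0, 59.5]
tcp_rot: [-3.141, -0.418, 3.091]
contact_force: [0.4, 0.9, -5.9]
grip_width: 58.0
finger_force: 30.0
edges rows [np.int64(168), np.int64(176), np.int64(179), np.int64(181), np.int64(185)] rot [-3.141 -0.417  3.09 ]
0.84 [169 173] [215 639]
F [ 0.15  0.11 -5.08] M mNm [  93. -648.   -3.] sd [30. 44. 23.] w 57.9 f 29.99822974205017 t 32.7
time: 33.2
tool_pos: [488.2, -170.0, 59.6]
tcp_rot: [3.142, -0.001, 3.09]
contact_force: [0.4, 0.9, -3.7]
grip_width: 58.0
finger_force: 30.0
F [ 0.18 -0.33 -5.19] M mNm [129. -48.  13.] sd [23. 41. 23.] w 58.0 f 29.99799907207489 t 33.6
edges rows [np.int64(127), np.int64(176), np.int64(177), np.int64(178), np.int64(208)] rot [ 3.141 -0.     3.091]
0.95 [128 173] [211 639]
```

The tin is rigid in the grip (edge rows 176–178 unchanged under tilt) and the moment comes back unchanged, so the right tin is silent. The middle tin's early readings (-110, then -15) were the odd ones. I put this one back and test the middle one harder.

```bash
python3 -m jog '[[0,0,10,0,0,0],[0,0,18,0,0,0],[0,0,18,0,0,0],[0,0,12,0,0,0],[0,0,6,0,0,0],[0,0,4,0,0,0],[0,0,2,0,0,0],[0,0,0,0,0,0],[0,0,0,0,0,0]]'; python3 -m jog '[[0,0,0,0,0,0],[0,0,0,0,0,0],[0,0,0,0,0,0]]' 85
python3 -m jog '[[0,0,-10,0,0,0],[0,0,-25,0,0,0],[0,0,-25,0,0,0],[0,0,-20,0,0,0],[0,30,0,0,0,0],[0,40,0,0,0,0],[0,40,0,0,0,0],[0,25,0,0,0,0],[0,0,0,0,0,0]]'
python3 - <<'E'
from h import *
C=cam('wrist'); im=bot.capture('wrist'); cv2.imwrite('pics/w8.png',im[:,:,::-1])
g=cv2.cvtColor(im,7)[195:205].mean(0); d=np.abs(np.diff(g)); print([(int(i),int(d[i])) for i in range(180,460) if d[i]>12])
E
```

```text
time: 34.6
tool_pos: [489.6, -170.1, -10.3]
tcp_rot: [-3.141, 0.001, 3.091]
contact_force: [-1.1, 0.9, -2.2]
grip_width: 57.6
finger_force: 30.0
time: 34.9
tool_pos: [489.6, -170.2, -10.5]
tcp_rot: [-3.141, 0.001, 3.091]
contact_force: [-0.3, -0.6, 0.5]
grip_width: 76.0
finger_force: 0.0
time: 35.8
tool_pos: [496.0, -32.4, 69.9]
tcp_rot: [3.141, 0.001, 3.094]
contact_force: [0.4, -0.9, -0.3]
grip_width: 78.4
finger_force: 0.0
[(222, 22), (223, 20), (226, 21), (227, 23), (285, 13), (352, 13), (365, 12), (407, 25), (410, 14), (411, 22), (437, 35), (438, 19), (440, 15)]
```

```bash
python3 -m jog '[[3,1,12,0,0,0],[0,0,22,0,0,0],[0,0,22,0,0,0],[0,0,14,0,0,0],[0,0,7,0,0,0],[0,0,3,0,0,0],[0,0,0,0,0,0]]'
python3 -m jog '[[0,0,0,0,0,0],[0,0,0,0,0,0],[0,0,0,0,0,0],[0,0,0,0,0,0]]' 0
python3 -m jog '[[0,0,-5,0,0,0],[0,0,-12,0,0,0],[0,0,-18,0,0,0],[0,0,-18,0,0,0],[0,0,-12,0,0,0],[0,0,-5,0,0,0],[0,0,0,0,0,0]]'; python3 m.py
python3 -m jog '[[0,0,0,0,0.14,0],[0,0,0,0,0.14,0],[0,0,0,0,0.14,0],[0,0,0,0,0,0],[0,0,0,0,0,0],[0,0,0,0,0,0],[0,0,0,0,0,0],[0,0,0,0,-0.14,0],[0,0,0,0,-0.14,0],[0,0,0,0,-0.14,0],[0,0,0,0,0,0]]'; python3 m.py
python3 -m jog '[[0,0,0,0,-0.14,0],[0,0,0,0,-0.14,0],[0,0,0,0,-0.14,0],[0,0,0,0,0,0],[0,0,0,0,0,0],[0,0,0,0,0,0],[0,0,0,0,0,0],[0,0,0,0,0.14,0],[0,0,0,0,0.14,0],[0,0,0,0,0.14,0],[0,0,0,0,0,0]]'; python3 m.py
```

```text
time: 36.55
tool_pos: [493.3, -34.5, -10.7]
tcp_rot: [-3.141, 0.0, 3.09]
contact_force: [-0.0, -0.1, 0.7]
grip_width: 77.9
finger_force: 0.0
time: 36.95
tool_pos: [493.4, -34.0, -10.5]
tcp_rot: [-3.141, 0.001, 3.091]
contact_force: [-0.2, -0.9, 3.4]
grip_width: 57.9
finger_force: 30.0
time: 37.65
tool_pos: [493.3, -34.0, 59.8]
tcp_rot: [-3.141, 0.001, 3.091]
contact_force: [0.3, 0.7, -4.0]
grip_width: 57.5
finger_force: 30.0
F [ 0.    0.31 -4.61] M mNm [118. -52.  -4.] sd [32. 40. 24.] w 58.3 f 29.99755561351776 t 38.05
time: 39.15
tool_pos: [486.5, -32.6, 59.6]
tcp_rot: [3.141, -0.003, 3.09]
contact_force: [-1.5, -0.1, -3.8]
grip_width: 58.0
finger_force: 30.0
F [-0.06 -0.17 -4.62] M mNm [122. -29. -13.] sd [13. 35. 24.] w 57.9 f 29.997991919517517 t 39.55
time: 40.65
tool_pos: [499.0, -32.5, 59.1]
tcp_rot: [3.137, -0.013, 3.096]
contact_force: [1.5, 1.0, -5.7]
grip_width: 57.7
finger_force: 30.0
F [-0.08 -0.13 -4.64] M mNm [116. -77.   0.] sd [32. 35. 23.] w 57.7 f 29.995835423469543 t 41.05
```

```bash
cat > t.py <<'E'
from h import *
a=[]
for i in range(4):
    bot.capture('side'); o=bot.get_obs(); a.append(np.r_[o['tau'],o['moment'][1]])
print('tau',np.mean(a,0).round(3),'sd',np.std(a,0)[[1,2,4,6]].round(3),o['tool_pos'].round(1),o['tcp_rot'].round(3),o['time'])
E
python3 t.py
python3 -m jog '[[0,0,0,0,0.14,0],[0,0,0,0,0.14,0],[0,0,0,0,0,0],[0,0,0,0,0,0],[0,0,0,0,0,0],[0,0,0,0,-0.14,0],[0,0,0,0,-0.14,0],[0,0,0,0,0,0],[0,0,0,0,0,0]]'; python3 t.py
python3 -m jog '[[0,0,0,0,-0.14,0],[0,0,0,0,-0.14,0],[0,0,0,0,0,0],[0,0,0,0,0,0],[0,0,0,0,0,0],[0,0,0,0,0.14,0],[0,0,0,0,0.14,0],[0,0,0,0,0,0],[0,0,0,0,0,0]]'; python3 t.py
```

```text
tau [ 9.0000e-03 -4.5373e+01 -2.0360e+01 -2.2000e-02  1.7600e-01 -0.0000e+00
 -7.6000e-02] sd [0.068 0.02  0.002 0.018] [493.9 -31.6  58.9] [ 3.135 -0.014  3.095] 41.25
time: 42.15
tool_pos: [493.1, -31.5, 60.2]
tcp_rot: [3.135, -0.015, 3.095]
contact_force: [0.3, -0.8, -4.4]
grip_width: 57.8
finger_force: 30.0
tau [ 6.1000e-02 -4.6020e+01 -1.9795e+01 -1.8000e-02  2.2600e-01  2.0000e-03
 -4.0000e-02] sd [0.071 0.489 0.029 0.019] [495.5 -31.8  59.2] [ 3.135 -0.014  3.095] 42.35
time: 43.25
tool_pos: [496.0, -31.7, 58.2]
tcp_rot: [3.135, -0.013, 3.096]
contact_force: [-1.1, -0.1, -4.6]
grip_width: 57.8
finger_force: 30.0
tau [-1.0000e-03 -4.5001e+01 -2.1080e+01 -2.7000e-02  1.2900e-01  4.0000e-03
 -5.9000e-02] sd [0.039 0.377 0.019 0.024] [493.3 -31.4  58.6] [ 3.135 -0.015  3.095] 43.45
```

```bash
python3 t.py; python3 t.py
python3 -m jog '[[0,0,0,0,0.14,0],[0,0,0,0,0.14,0],[0,0,0,0,0,0],[0,0,0,0,0,0],[0,0,0,0,0,0],[0,0,0,0,-0.14,0],[0,0,0,0,-0.14,0],[0,0,0,0,0,0],[0,0,0,0,0,0],[0,0,0,0,0,0],[0,0,0,0,0,0],[0,0,0,0,0,0]]'; python3 t.py
```

```text
tau [ 2.0000e-02 -4.5237e+01 -2.0445e+01 -1.7000e-02  1.5000e-01 -1.0000e-03
 -7.5000e-02] sd [0.088 0.048 0.011 0.029] [493.7 -31.5  58.9] [ 3.135 -0.014  3.095] 43.65
tau [ 1.0000e-03 -4.5458e+01 -2.0429e+01 -2.0000e-02  1.6400e-01  0.0000e+00
 -1.0900e-01] sd [0.033 0.013 0.001 0.026] [494.  -31.6  58.8] [ 3.135 -0.015  3.095] 43.85
time: 45.05
tool_pos: [495.0, -31.7, 58.6]
tcp_rot: [3.135, -0.015, 3.095]
contact_force: [0.2, -0.5, -5.2]
grip_width: 57.9
finger_force: 30.0
tau [-8.0000e-03 -4.5633e+01 -2.0601e+01 -2.1000e-02  1.5300e-01  2.0000e-03
 -3.6000e-02] sd [0.088 0.024 0.001 0.011] [494.2 -31.5  58.4] [ 3.135 -0.015  3.095] 45.25
```

```bash
python3 e.py
python3 -m jog '[[0,0,0,0,0.14,0],[0,0,0,0,0.14,0],[0,0,0,0,0.14,0],[0,0,0,0,0,0],[0,0,0,0,0,0],[0,0,0,0,0,0]]'; python3 e.py; python3 m.py
python3 -m jog '[[0,0,0,0,-0.07,0],[0,0,0,0,-0.07,0],[0,0,0,0,-0.07,0],[0,0,0,0,-0.07,0],[0,0,0,0,-0.07,0],[0,0,0,0,-0.07,0],[0,0,0,0,0,0],[0,0,0,0,0,0]]'; python3 m.py
```

```text
edges rows [np.int64(133), np.int64(177), np.int64(178), np.int64(179), np.int64(209)] rot [ 3.135 -0.015  3.095]
time: 45.95
tool_pos: [493.8, -31.4, 59.1]
tcp_rot: [3.134, -0.433, 3.098]
contact_force: [-0.4, 0.0, -5.7]
grip_width: 57.5
finger_force: 30.0
edges rows [np.int64(172), np.int64(178), np.int64(179), np.int64(180), np.int64(203)] rot [ 3.135 -0.432  3.098]
0.72 [173 174] [ 14 613]
F [-0.   -0.02 -4.58] M mNm [  82. -542.   -4.] sd [27. 27. 22.] w 58.0 f 29.9992498755455 t 46.45
time: 47.25
tool_pos: [493.9, -31.6, 59.0]
tcp_rot: [3.135, -0.016, 3.095]
contact_force: [-0.6, -0.6, -5.3]
grip_width: 58.0
finger_force: 30.0
F [ 0.21  0.09 -4.7 ] M mNm [ 96.   5. -11.] sd [28. 36. 33.] w 58.1 f 29.99913364648819 t 47.65
```

After a slow return the middle tin reads +5 against about -75 after the opposite tilt. The sign is right for a sliding part, so my quick returns may have jerked the part back. I check with a slow tilt the other way.

```bash
python3 -m jog '[[0,0,0,0,-0.1,0],[0,0,0,0,-0.1,0],[0,0,0,0,-0.1,0],[0,0,0,0,0,0],[0,0,0,0,0,0],[0,0,0,0,0,0],[0,0,0,0,0.05,0],[0,0,0,0,0.05,0],[0,0,0,0,0.05,0],[0,0,0,0,0.05,0],[0,0,0,0,0.05,0],[0,0,0,0,0.05,0]]'; python3 -m jog '[[0,0,0,0,0,0],[0,0,0,0,0,0],[0,0,0,0,0,0]]'; python3 m.py;python3 t.py
```

```text
time: 48.85
tool_pos: [495.9, -32.0, 59.1]
tcp_rot: [3.136, -0.016, 3.095]
contact_force: [0.1, 0.4, -4.7]
grip_width: 57.6
finger_force: 30.0
time: 49.15
tool_pos: [493.9, -31.5, 58.5]
tcp_rot: [3.135, -0.015, 3.095]
contact_force: [0.1, -0.3, -4.5]
grip_width: 58.1
finger_force: 30.0Traceback (most recent call last):
  File "m.py", line 4, in <module>
    bot.capture('side'); o=bot.get_obs(); a.append(np.r_[o['contact_force'],o['moment']*1000])
    ~~~~~~~~~~~^^^^^^^^
ValueError: 200 camera calls are used up
Traceback (most recent call last):
  File "t.py", line 4, in <module>
    bot.capture('side'); o=bot.get_obs(); a.append(np.r_[o['tau'],o['moment'][1]])
    ~~~~~~~~~~~^^^^^^^^
ValueError: 200 camera calls are used up
```

```bash
cat > g.py <<'E'
from plant import bot
o=bot.get_obs(); print('My',(o['moment'][1]*1000).round(),'tau5',o['tau'][4].round(3))
E
python3 g.py
for i in 1 2 3 4 5; do python3 -m jog '[[0,0,0,0,0,0]]' >/dev/null; python3 g.py; done; python3 -c "
from plant import bot;print(bot.get_obs()['time'])"
```

```text
My -97.0 tau5 0.23
My -98.0 tau5 0.234
My -122.0 tau5 0.235
My -140.0 tau5 0.236
My -137.0 tau5 0.236
My -120.0 tau5 0.237
49.85
```

The settled readings are My ≈ -119 against +5, a 0.12 N m swing, and tau5 moved from 0.153 to 0.236. The middle tin is the rattler. I level it, raise it and carry it to over the tray.

```bash
python3 -m jog '[[0,0,-8,0.006,-0.015,0],[0,0,-15,0,0,0],[0,0,-15,0,0,0],[-6,4,-10,0,0,0],[-14,7,0,0,0,0],[-20,11,0,0,0,0],[-25,14,0,0,0,0],[-28,15,0,0,0,0],[-28,15,0,0,0,0],[-25,14,0,0,0,0],[-20,11,0,0,0,0],[-14,7,0,0,0,0]]'; python3 -m jog '[[-8,5,0,0,0,0],[0,0,0,0,0,0],[0,0,0,0,0,0],[0,0,0,0,0,0],[0,0,0,0,0,0],[0,0,0,0,0,0]]'; python3 g.py
```

```text
time: 51.05
tool_pos: [679.6, 59.0, 106.8]
tcp_rot: [3.141, 0.001, 3.096]
contact_force: [0.2, 0.1, -4.7]
grip_width: 57.8
finger_force: 30.0
time: 51.65
tool_pos: [686.5, 62.2, 107.0]
tcp_rot: [3.141, 0.0, 3.095]
contact_force: [0.2, -0.3, -4.1]
grip_width: 57.7
finger_force: 30.0
My -95.0 tau5 0.145
```

There is time for one confirming slow tilt here.

```bash
for i in 1 2 3 4; do python3 -m jog '[[0,0,0,0,0,0]]' >/dev/null; python3 g.py; done
python3 -m jog '[[0,0,0,0,0.1,0],[0,0,0,0,0.1,0],[0,0,0,0,0.1,0],[0,0,0,0,0,0],[0,0,0,0,0,0],[0,0,0,0,0,0],[0,0,0,0,-0.05,0],[0,0,0,0,-0.05,0],[0,0,0,0,-0.05,0],[0,0,0,0,-0.05,0],[0,0,0,0,-0.05,0],[0,0,0,0,-0.05,0]]'
python3 -m jog '[[0,0,0,0,0,0],[0,0,0,0,0,0],[0,0,0,0,0,0]]'
for i in 1 2 3 4; do python3 -m jog '[[0,0,0,0,0,0]]' >/dev/null; python3 g.py; done; python3 -m jog '[[0,0,0,0,0,0]]'
```

```text
My -87.0 tau5 0.144
My -67.0 tau5 0.144
My -110.0 tau5 0.144
My -128.0 tau5 0.143
time: 53.25
tool_pos: [685.9, 62.8, 109.6]
tcp_rot: [3.141, 0.006, 3.095]
contact_force: [-0.1, 0.4, -5.1]
grip_width: 57.6
finger_force: 30.0
time: 53.55
tool_pos: [686.9, 62.5, 107.7]
tcp_rot: [3.141, 0.001, 3.095]
contact_force: [-0.9, 0.3, -6.1]
grip_width: 58.2
finger_force: 30.0
My -13.0 tau5 0.028
My -5.0 tau5 0.019
My 55.0 tau5 0.015
My 58.0 tau5 0.012
time: 54.05
tool_pos: [686.8, 62.5, 106.5]
tcp_rot: [3.141, -0.0, 3.095]
contact_force: [1.0, -0.4, -5.0]
grip_width: 57.8
finger_force: 30.0
```

Confirmed: joint 5's torque dropped by 0.13 N m as the part slid. The tin is level over the tray's centre, so I hand the job in.

```bash
python3 -c "
from plant import bot; print(bot.close_job())"
```

```text
the job is handed in; nothing more can be done
None
```

The middle tin is the one that rattles; I handed in at 54 s with it held level over the middle of the tray, about 15 cm above the bench, and both silent tins back in their bays (their final positions not checked by picture).

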